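# Index the specimen carriage under the microscope

## Robot

A 7-joint arm with a two-finger parallel gripper is mounted at the origin on the work surface. World frame = base frame: x ahead of the robot, y to its left, z up, the work surface at z = 0. Lengths are in m, angles in rad, forces in N, time in s.
With the tool pointing down it reaches from about 0.425 to 0.925 m from the base axis. Payload 6.8 kg.
Tool frame: the origin (TCP) lies at the very end of the fingers, on their centre line; the grasp point (between the pads) lies 19 mm behind it (r.grip_depth is the distance from the TCP to the grasp point, in m); z points along the fingers, y is the direction in which the jaws open and shut (so a half turn about z gives the same grasp; the last joint's range is limited). The gripper opens to 85 mm and grips with 20 to 120 N. Pads are 22 mm wide; open, the fingers measure 114 mm over their backs; the gripper's body (76 mm by 85 mm) begins 54 mm behind the grasp point. The pads swing forward as they close: fully open they stand 13 mm farther back than shut.
Start: joints at [-1.306, 0.477, 0.022, 1.555, -0.011, 1.109, -0.083], TCP at [0.246, 0.629, 0.231] pointing down, gripper open.
Joint ranges: [-2.96, 2.96], [-0.34, 2.1], [-1.41, 1.46], [0.24, 2.44], [-1.37, 4.51], [0.17, 1.92], [-2.96, 2.96]. Speed limits (rad/s): [2.39, 2.39, 3.14, 3.14, 3.14, 3.14, 3.14].

## Interface

Orientations are given as a rotation vector (axis times angle).
In Python, from bench import r, grab_frame gives the robot as it stands. The module is installed in compiled form; this text tells all that it offers.
- The arm moves only by the tool play_rows, never from a script. Its argument "increments" is a list of rows, each a list of 7 numbers: the shift along the tool's x, y, z in mm, then the turn, a rotation vector about the tool's x, y, z in rad, then the closure in counts, from 0 (fully open) to 255 (shut). In form: [[tx, ty, tz, rx, ry, rz, claw], ...]. A call has 1 to 5 rows; each row shifts and turns the pose as measured when the row begins, along the tool's axes as they then stand; what a row does not reach is not made up. A row lasts 1/10 s, in which the tool goes at most 50 mm and 8.59 degrees, less where a joint would pass 70% of its speed; a pose out of reach is approached as far as the arm can. A call is refused whole if a number of a shift passes 50 or a number of a turn 0.15, either way. A call with a gripper value outside its range is refused whole. The fingers move at their own pace and stop on an object; "force" is the grip in N (left out, the last holds). Time passes only in rows, so rows that do not move let the fingers close. It gives the time, the measured TCP pose, the force and the opening at its end, in the units of the state.
- r.get_obs(): the state, without advancing time (a new reading comes with each control period).
- grab_frame(name): name is "scene" or "top" or "wrist"; returns a dict with "color" (400x640x3 uint8, blue, green, red), "depth" (400x640 float32, m along the optical axis (not along the pixel's ray), 0 where there is no reading), "K" (3x3 intrinsics, pixels), "T" (4x4, takes a point from camera to world coordinates). Camera axes: x right, y up, looking along -z (the intrinsics and any distortion apply to the point x, -y, -z); pixel columns grow to the right and rows downward; lengths in m; the calibration is good to about 2 mm. A picture is of the moment at which its call begins.
- r.hand_in(): hands the job in, once; it reports no verdict.
The state is a dict: "clock": time; "joints": joint angles; "qvel": joint speeds; "tau": joint torques, N m; "tcp_pos": TCP position; "orientation": TCP orientation; "contact_force": force on the tool from outside, world axes, zero at the start; "moment": the same for the moment, N m; "grip_width": finger opening in m.
Only numpy, scipy, OpenCV 4.12 (cv2) and the standard library are available. Lean on these libraries where they do the work, as an engineer would, in place of code of your own. Each camera call takes 0.05 s, during which the arm holds its last target.

## Task

Unlock the microscope's long stage: slide the black transport-lock fin away from the rail, fully to its end stop. Then grip the black post on the specimen carriage and slide it along the rail towards the microscope until its ball clicks into the notch of the brass index clamp, without forcing it on past that notch. Finish still gripping the post with the ball in the notch, and leave the beaker, dish, bottle and slide box around it alone.

Things in the scene. Friction and masses are not known exactly. Their poses are not given: they have to be found in the camera images.
- stand: Fixed microscope (white, 350 mm tall) with a long stage: an aluminium rail 50 mm wide along this body's y, from y = +220 to -210 mm, its top 100 mm above the table. Origin: on the table under the rail's centre line; yaw within 0.3 rad. +x points across the rail to the transport lock's side. The carriage moves to -y. The microscope's head overhangs y = -290 to -70 mm, 157 mm above the table and up.
- post_center (a point): Centre of the carriage's black grip post, an upright block 22 mm (stand x) by 18 mm (stand y, along the rail), 50 mm tall; centre 134 mm above the table, foot 109 mm. It stands on a flat steel plate 60 mm wide, top 109 mm above the table, that lies on the rail and reaches from 20 mm behind the post to 250 mm ahead of it (stand -y), with a glass slide near that end. Axes as the stand's.
- carriage (a joint): Carriage travel along the rail, m: 0 = fully back (post at stand y = +190 mm); grows as it moves to stand -y, towards the microscope; at most 0.13. Starts at 0 to 6 mm. Friction about 1 N. While the transport lock is in, its bolt stops the carriage at about 13 mm.
- ball_site (a point): The 8 mm steel detent ball sticking out of the carriage's edge on the stand's -x side: the sprung-out ball's centre, which moves with the carriage; 33 mm to the side of the post (stand -x), 60 mm ahead of it (stand -y), 105 mm above the table.
- notch (a point): Notch of the brass index clamp (20 x 32 x 34 mm) fixed beside the rail, stand -x side, at stand y = +30 to +75 mm, new each time. The ball is home with its centre here. On the way it rides over a soft lip, from 6 mm before the notch (2 to 3 N at the carriage, friction included), drops in, then meets a firm shoulder (about 8 N); 7 mm past the notch it is forced over. Axes as the stand's.
- lock_center (a point): Centre of the transport lock's black fin: 12 mm (stand x) by 26 mm (stand y), 34 mm tall, centre 123 mm above the table. It stands on a steel foot 34 x 30 mm, top 106 mm above the table, that slides on a bracket on the +x side of the rail at stand y = +50 mm. Axes as the stand's.
- lock (a joint): Travel of the transport lock, m: 0 = fully in, next to the rail (fin 90 mm from the rail's centre line); grows as the fin moves away from the rail (stand +x) to its end stop at 0.035. It starts at 0 to 8 mm, friction about 1.5 N, and stays where it is left.
- beaker: Bystander: empty glass beaker, 72 mm across, 95 mm tall; origin at the centre of its underside.
- petri: Bystander: clear closed petri dish, 90 mm across, 17 mm tall; origin at the centre of its underside.
- slidebox: Bystander: wooden box for glass slides, 87 x 102 x 34 mm; origin at the centre of its underside.
- bottle: Bystander: amber reagent bottle, 52 mm across, 130 mm tall; origin at the centre of its underside.

How it is judged:
On the way, in this order (a step that is already met when the one before it is completed fails the run):
1. the transport lock is at its end stop, the carriage still back (value of joint lock above 0.032 m and value of joint carriage below 0.025 m), for 0.2 s.
2. the carriage's ball is in the notch while the fingers hold the post (y of ball_site in the frame of notch between -0.003 and 0.003 m and contact force between the fingers and carriage above 2 N), for 0.3 s.
At the end, for the whole second after the job is handed in: The ball is within 3 mm of the notch along the rail and at rest, the fingers still hold the carriage with more than 2 N, and the transport lock is within 5 mm of its end stop (all of step 2 and velocity of joint carriage between -0.005 and 0.005 m/s and value of joint lock above 0.03 m); the arm keeps its last pose, push and grip.
It fails at once if the carriage is forced past the notch, over its shoulder (ball more than 7 mm beyond) (y of ball_site in the frame of notch below -0.007 m).
It fails at once if a bystander is moved by more than 20 mm (distance of any of beaker, petri, slidebox, bottle from where it was at the start of the episode above 0.02 m).
It also fails if it takes over 42 s, if anything falls off the work surface, if the arm or the gripper's body presses on something with over 40 N, if the wrist force passes 120 N, or if a joint passes its speed limit or range.

## Working session

There is one attempt and no reset: what is moved stays moved. The work goes in short steps, Python scripts to look and compute and a tool call to move; the robot and the scene stay as the last step left them, time stands still between calls to the robot, and variables do not carry over. Pictures are saved under pics/ and viewed, and the job is handed in when it is done.

Besides the shell and the picture viewer there is one more tool, called as name(argument=value, ...) on one line, values as JSON. play_rows: Moves the arm, as the interface text tells. Its arguments: {"type":"object","properties":{"increments":{"type":"array","items":{"type":"array","items":{"type":"number"}}},"force":{"type":"number"}},"required":["increments"]}

```bash
mkdir -p pics; ls; cat > h.py <<'E'
import numpy as np, cv2
from bench import r, grab_frame
def pts(f):
    d=f["depth"];K=f["K"];T=f["T"]
    v,u=np.mgrid[0:d.shape[0],0:d.shape[1]]
    x=(u-K[0,2])/K[0,0]*d; y=(v-K[1,2])/K[1,1]*d
    P=np.stack([x,-y,-d,np.ones_like(d)],-1)@T.T
    P=P[...,:3]; P[d==0]=np.nan
    return P
E
python3 - <<'E'
from h import *
print(r.get_obs())
for n in ["scene","top","wrist"]:
    f=grab_frame(n); cv2.imwrite(f"pics/{n}0.png",f["color"]); np.savez(f"{n}0.npz",**f); print(n,f["K"],f["T"])
E
```

```text
pics
{'clock': 0.0, 'joints': array([-1.30612127,  0.47779943,  0.02230816,  1.55645642, -0.0114931 ,
        1.10928932, -0.08312023]), 'qvel': array([ 5.12477624e-04,  1.31478466e-04, -8.65949958e-06,  4.13810104e-04,
        1.18227241e-03,  1.93430348e-03, -4.03299960e-04]), 'tau': array([ 3.47558835e-04, -5.96452045e+01,  1.60772469e+00, -2.81194192e+01,
        1.23525076e-02,  9.33622301e-03,  2.16423837e-05]), 'tcp_pos': array([0.2456175 , 0.62808999, 0.23032346]), 'orientation': array([-5.82079571e-01, -3.08698030e+00,  2.84675500e-03]), 'contact_force': array([-0.47534807,  0.7592762 ,  0.43084532]), 'moment': array([ 0.01327729, -0.03946413,  0.00934741]), 'grip_width': 0.08517092320541653}
scene [[440.11595637   0.         318.11002852]
 [  0.         440.11595637 199.78811797]
 [  0.           0.           1.        ]] [[ 2.52707693e-01 -8.28811079e-01  4.99210394e-01  1.06676742e+00]
 [ 9.67542647e-01  2.16591354e-01 -1.30189910e-01 -1.10098887e-02]
 [-2.21815246e-04  5.15907337e-01  8.56644366e-01  9.42737954e-01]
 [ 0.00000000e+00  0.00000000e+00  0.00000000e+00  1.00000000e+00]]
top [[462.72211738   0.         316.89497324]
 [  0.         462.72211738 204.66695053]
 [  0.           0.           1.        ]] [[ 0.01872607  0.99062137 -0.13534637  0.41536351]
 [-0.99981671  0.01801384 -0.00648518  0.09697372]
 [-0.00398625  0.13544301  0.99077712  1.15975131]
 [ 0.          0.          0.          1.        ]]
wrist [[289.12082662   0.         319.59929761]
 [  0.         289.12082662 196.89310609]
 [  0.           0.           1.        ]] [[ 0.36482428 -0.88295578 -0.29545277  0.17029821]
 [ 0.93107579  0.34560863  0.11684412  0.65782747]
 [-0.00105716 -0.31771649  0.94818517  0.37314534]
 [ 0.          0.          0.          1.        ]]
```

View pics/scene0.png

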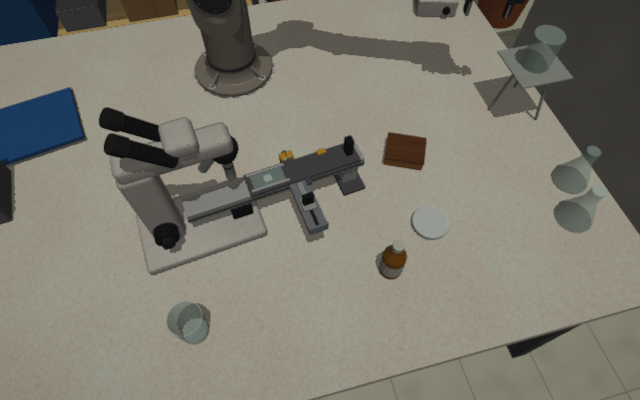

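View pics/top0.png

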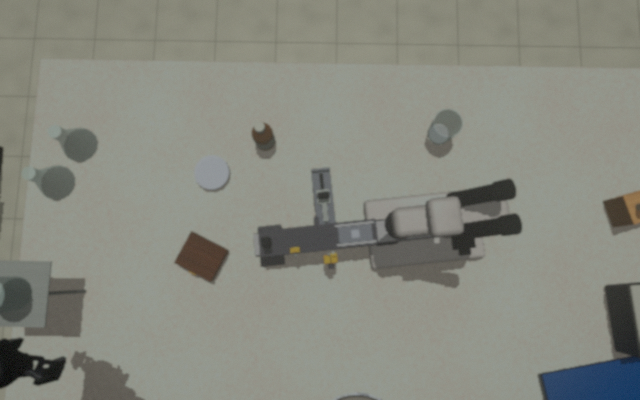

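View pics/wrist0.png

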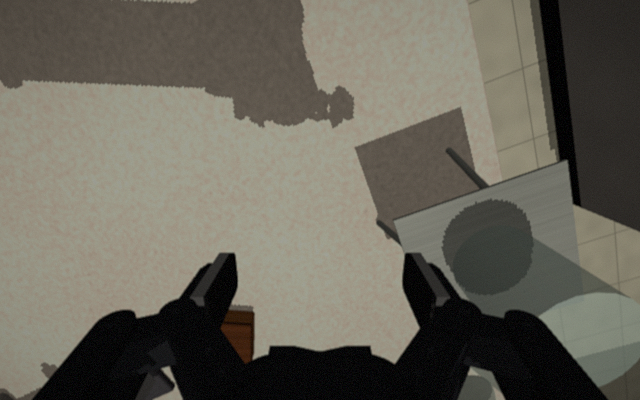

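The scene view shows the post near pixel (349,146), the fin near (309,197) and the brass clamp near (287,156). In the top view they are at about (265,243), (323,195) and (330,258). Next I measure them.

```bash
python3 - <<'E'
from h import *
fs=dict(np.load("scene0.npz")); ft=dict(np.load("top0.npz"))
a=cv2.resize(fs["color"][120:250,170:380],None,fx=3.8,fy=3.8,interpolation=cv2.INTER_CUBIC); cv2.imwrite("pics/sz.png",a)
b=cv2.resize(ft["color"][150:290,240:400],None,fx=4,fy=4,interpolation=cv2.INTER_CUBIC); cv2.imwrite("pics/tz.png",b)
for n,f in (("s",fs),("t",ft)):
    P=pts(f); np.save(n+"P.npy",P)
    c=f["color"].astype(int); z=P[...,2]
    reg=(P[...,0]>0.2)&(P[...,0]<0.8)&(P[...,1]>-0.2)&(P[...,1]<0.4)
    def rep(name,m):
        m=m&reg
        if m.sum(): print(n,name,m.sum(),np.round(np.nanmedian(P[m],0),4),np.round(np.nanmin(P[m],0),4),np.round(np.nanmax(P[m],0),4))
    yel=(c[...,2]-c[...,0]>60)&(c[...,1]-c[...,0]>40)&(z>.05)
    rep("brass",yel)
    k,l,_,_=cv2.connectedComponentsWithStats(yel.astype(np.uint8))[0:4]
    for i in range(1,k):
        if (l==i).sum()>5: rep("brass%d"%i,l==i)
    # post top
    rep("posttop",(abs(z-.159)<.005)&(P[...,1]>.2))
    rep("fintop",(abs(z-.140)<.004)&(P[...,0]>.5)&(P[...,1]<.25))
    rep("plate",(abs(z-.109)<.004))
    m=(abs(z-.109)<.004)&reg&(P[...,1]>.0)
    q=P[m][:,:2].astype(np.float32); print(cv2.minAreaRect(q))
E
```

```text
s brass 125 [0.4445 0.0832 0.1068] [0.4281 0.0582 0.0814] [0.759  0.2433 0.1198]
s brass1 43 [0.4582 0.1543 0.1166] [0.4508 0.1452 0.112 ] [0.4643 0.1642 0.1198]
s brass2 80 [0.4391 0.072  0.1052] [0.4281 0.0582 0.0971] [0.4509 0.0883 0.1106]
s posttop 65 [0.4729 0.2177 0.1579] [0.4607 0.2082 0.1548] [0.482  0.2272 0.1617]
s fintop 86 [0.5792 0.0878 0.1399] [ 0.5026 -0.1994  0.136 ] [0.5874 0.1066 0.1439]
s plate 2616 [0.4915 0.0936 0.1088] [ 0.4287 -0.1997  0.105 ] [0.7484 0.2495 0.113 ]
((0.5903210043907166, 0.12318852543830872), (0.3259158432483673, 0.23985245823860168), 2.30391001701355)
t brass 138 [0.4404 0.0764 0.1055] [0.4289 0.0581 0.0997] [0.4613 0.1622 0.1183]
t brass1 38 [0.4553 0.1533 0.1155] [0.4497 0.1443 0.111 ] [0.4613 0.1622 0.1183]
t brass2 100 [0.437  0.0698 0.1041] [0.4289 0.0581 0.0997] [0.4472 0.0856 0.1096]
t posttop 80 [0.4697 0.2153 0.1576] [0.46   0.2056 0.1544] [0.4798 0.2234 0.1622]
t fintop 57 [0.5791 0.0905 0.1396] [0.5721 0.0793 0.1362] [0.5864 0.1039 0.1429]
t plate 2966 [0.4874 0.0927 0.1082] [ 0.4266 -0.0344  0.105 ] [0.7346 0.2469 0.113 ]
((0.5820556282997131, 0.12187957018613815), (0.3140102028846741, 0.23764395713806152), 2.4079999923706055)
```

```bash
sleep 0
```

```text
(no output)
```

View pics/sz.png

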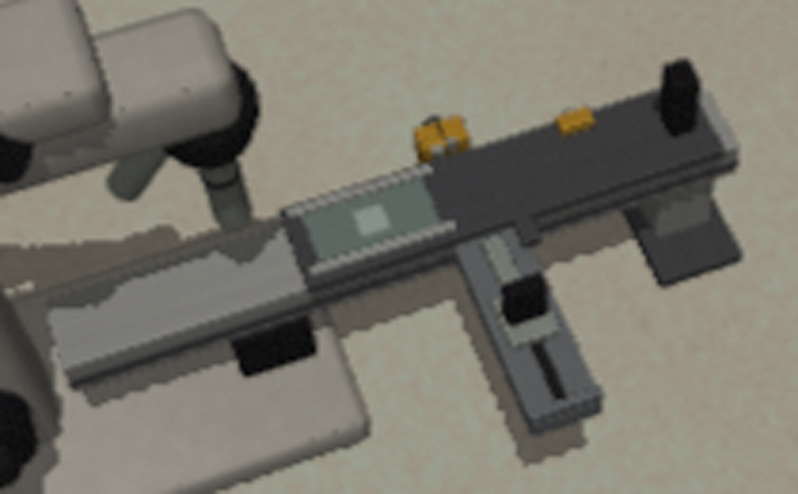

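View pics/tz.png

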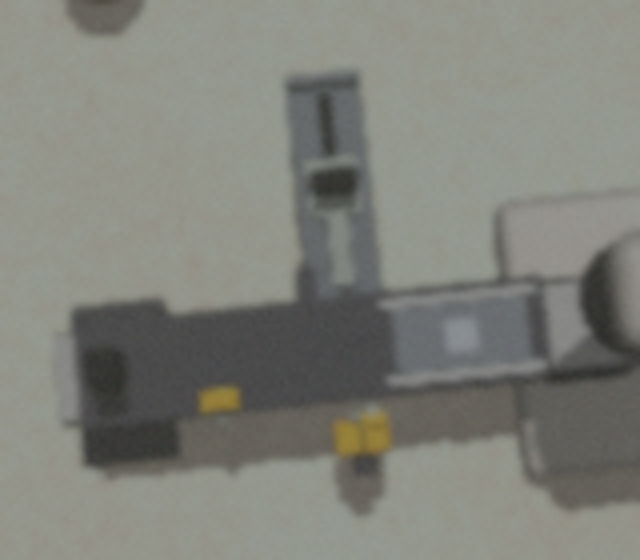

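```bash
python3 - <<'E'
from h import *
for n in "st":
    P=np.load(n+"P.npy"); z=P[...,2]; p=P[(abs(z-.109)<.003)]
    yaw=.08; c0=np.array([.471,.2165])
    for it in range(6):
        R=np.array([[np.cos(yaw),-np.sin(yaw)],[np.sin(yaw),np.cos(yaw)]])
        q=(p[:,:2]-c0)@R   # stand coords rel c0
        m=(abs(q[:,0])<.045)&(q[:,1]>-.23)&(q[:,1]<.03)
        Q=q[m]; lo=[];hi=[]
        ys=np.arange(-.15,-.03,.01)+.005
        for y in ys:
            s=Q[abs(Q[:,1]-y)<.005,0]; s=s[abs(s)<.036]; lo.append(s.min());hi.append(s.max())
        a=np.polyfit(ys,lo,1); b=np.polyfit(ys,hi,1)
        if it==0 or it==5: print(n,yaw,a,b,np.round(np.array(hi)-lo,4), Q[:,1].min(),Q[:,1].max())
        yaw-= np.arctan((a[0]+b[0])/2)
    print(n,"final yaw",yaw)
    mid=(a[1]+b[1])/2; print("midline at",mid)
    # objects in post-rel stand coords
    for nm,box,zz,tol in (("post",(.45,.49,.20,.235),.158,.006),("fin",(.56,.6,.07,.115),.140,.006),("clamp",(.42,.452,.05,.095),.105,.012),("house",(.445,.47,.14,.17),.116,.005)):
        mm=(P[...,0]>box[0])&(P[...,0]<box[1])&(P[...,1]>box[2])&(P[...,1]<box[3])&(abs(z-zz)<tol)
        q=(P[mm][:,:2]-c0)@R; print(nm,mm.sum(),np.round(q.min(0),4),np.round(q.max(0),4),"mid",np.round((q.min(0)+q.max(0))/2,4),np.round(np.median(q,0),4))
E
```

```text
s 0.08 [ 0.06015239 -0.02219759] [-0.04229634  0.0305048 ] [0.0716 0.0719 0.0607 0.0597 0.06   0.0621 0.0613 0.0617 0.0672 0.0481
 0.0597 0.0592] -0.22962818569682458 0.021418534733303275
s -0.025654070587442936 [ 0.10739174 -0.01272562] [0.00473998 0.03592033] [0.0709 0.0701 0.0702 0.0468 0.0494 0.0519 0.0529 0.0553 0.0624 0.0452
 0.0591 0.0603] -0.22994799116967035 0.023401626751658973
s final yaw -0.0816612985124684
midline at 0.01159735322844006
post 68 [-0.0105 -0.0083] [0.0111 0.0109] mid [0.0003 0.0013] [0.0019 0.0008]
fin 66 [ 0.105  -0.1335] [ 0.1195 -0.107 ] mid [ 0.1122 -0.1203] [ 0.1139 -0.1203]
clamp 121 [-0.0414 -0.1593] [-0.0157 -0.1263] mid [-0.0285 -0.1428] [-0.027  -0.1426]
house 52 [-0.0197 -0.0762] [-0.0025 -0.0502] mid [-0.0111 -0.0632] [-0.0113 -0.0623]
t 0.08 [ 0.02499642 -0.02650805] [-0.04481586  0.0283977 ] [0.0709 0.0688 0.0593 0.0597 0.0592 0.0591 0.0572 0.059  0.0634 0.0592
 0.059  0.0593] -0.22969026239266033 0.01922136916601824
t 0.1252789164817198 [ 0.00552588 -0.03107261] [-0.02878191  0.02693475] [0.0644 0.0578 0.0665 0.0664 0.0591 0.0591 0.058  0.059  0.0617 0.064
 0.0575 0.0597] -0.22999627660186903 0.018710900102664033
t final yaw 0.13690640487406605
midline at -0.00206892698573391
post 84 [-0.0117 -0.0101] [0.0091 0.0077] mid [-0.0013 -0.0012] [-0.002  -0.0013]
fin 61 [ 0.0857 -0.1501] [ 0.0983 -0.125 ] mid [ 0.092  -0.1376] [ 0.0919 -0.1382]
clamp 152 [-0.069  -0.1548] [-0.0376 -0.1229] mid [-0.0533 -0.1388] [-0.0512 -0.1395]
house 53 [-0.0289 -0.072 ] [-0.0097 -0.0497] mid [-0.0193 -0.0609] [-0.0229 -0.0603]
```

```bash
python3 - <<'E'
from h import *
for n in "st":
    P=np.load(n+"P.npy"); z=P[...,2]
    m=(abs(z-.109)<.0035); p=P[m]; c0=np.array([.471,.2165])
    for yaw in (.09,.12):
        R=np.array([[np.cos(yaw),-np.sin(yaw)],[np.sin(yaw),np.cos(yaw)]])
        q=(p[:,:2]-c0)@R
        print(n,yaw)
        for y in np.arange(-.22,.02,.01):
            s=np.sort(q[(abs(q[:,1]-y)<.005)&(abs(q[:,0])<.05),0]); print(int(round(y*1000)),len(s),np.round(s[[0,1,2,-3,-2,-1]]*1000,1))
E
```

```text
s 0.09
-220 78 [-23.2 -19.3 -16.7  36.2  36.4  38.4]
-210 81 [-23.3 -21.5 -19.8  36.9  37.3  37.7]
-200 74 [-23.7 -21.9 -21.4  34.7  36.   36.8]
-190 74 [-24.1 -22.3 -14.5  35.5  36.4  37.9]
-180 81 [-24.3 -22.  -19.2  35.5  35.6  35.8]
-170 76 [-24.7 -23.  -18.1  34.2  34.7  35.5]
-160 79 [-24.5 -21.2 -20.4  35.6  35.9  36.1]
-150 102 [-49.3 -47.1 -45.2  33.8  35.1  35.8]
-140 118 [-47.7 -44.  -43.9  47.5  48.   49.3]
-130 113 [-49.3 -49.3 -46.1  48.5  49.2  49.2]
-120 105 [-49.6 -45.1 -44.1  44.7  48.3  49.3]
-110 113 [-26.7 -24.3 -24.3  49.1  49.2  49.4]
-100 89 [-27.8 -27.6 -26.1  31.4  31.4  33.2]
-90 93 [-26.3 -26.3 -25.8  32.1  33.7  34.5]
-80 86 [-27.4 -25.4 -24.4  32.6  33.5  33.9]
-70 83 [-28.1 -25.6 -24.7  31.6  32.8  32.9]
-60 73 [-34.3 -15.5 -15.4  31.4  32.   32.4]
-50 78 [-22.9 -17.3 -16.5  31.4  31.9  32.3]
-40 85 [-27.9 -27.8 -26.8  30.7  30.7  31.9]
-30 87 [-28.9 -28.7 -27.   30.3  30.9  31.4]
-20 90 [-30.6 -29.4 -29.3  29.3  30.2  32. ]
-10 82 [-29.2 -27.6 -27.3  30.3  30.7  31.4]
0 41 [-31.4 -29.4 -26.2  28.3  29.4  30.2]
10 34 [ 3.9  7.1  7.5 28.1 28.5 28.6]
s 0.
[... 2602 characters left out ...]
 48.   48.5  48.5]
-130 111 [-46.6 -44.8 -44.1  44.2  46.5  48.6]
-120 122 [-30.3 -30.  -29.9  45.8  45.8  46. ]
-110 118 [-29.3 -28.9 -28.7  44.1  44.5  46.5]
-100 95 [-30.3 -30.  -29.8  26.9  28.8  29.1]
-90 99 [-29.6 -29.3 -29.2  27.6  28.   28.4]
-80 101 [-30.2 -28.6 -28.4  28.7  28.8  28.9]
-70 88 [-29.7 -29.5 -29.3  27.3  27.9  28. ]
-60 87 [-35.  -33.4 -33.1  28.3  28.8  28.9]
-50 90 [-29.9 -29.6 -29.3  26.8  27.3  27.3]
-40 112 [-30.7 -30.5 -29.   28.3  28.6  28.9]
-30 91 [-29.8 -29.4 -28.   26.8  26.9  27.5]
-20 100 [-29.1 -28.7 -28.5  27.8  28.1  28.5]
-10 85 [-30.4 -30.4 -29.9  27.5  28.8  28.9]
0 57 [-30.9 -29.  -28.6  27.5  28.1  28.3]
10 63 [-30.6 -30.6 -30.3  26.7  28.6  28.7]
```

```bash
python3 - <<'E'
from h import *
yaw=.12;c0=np.array([.471,.2165])
R=np.array([[np.cos(yaw),-np.sin(yaw)],[np.sin(yaw),np.cos(yaw)]])
for n,f in (("s",dict(np.load("scene0.npz"))),("t",dict(np.load("top0.npz")))):
    P=np.load(n+"P.npy"); z=P[...,2]; q=(P[...,:2]-c0)@R
    c=f["color"].astype(int); yel=(c[...,2]-c[...,0]>40)&(c[...,1]-c[...,0]>25)
    def rep(nm,m): 
        s=q[m]; print(n,nm,m.sum(),np.round(np.r_[s.min(0),s.max(0),(s.min(0)+s.max(0))/2]*1000,1),np.round(np.nanpercentile(z[m],[5,50,95]),4))
    rep("post",(abs(z-.159)<.005)&(np.hypot(q[...,0],q[...,1])<.03))
    rep("fin",(abs(z-.140)<.005)&(abs(q[...,0]-.1)<.03)&(abs(q[...,1]+.137)<.03))
    rep("foot",(abs(z-.106)<.003)&(abs(q[...,0]-.1)<.06)&(abs(q[...,1]+.137)<.03)&(c.sum(-1)>330))
    rep("clampY",yel&(abs(q[...,0]+.045)<.03)&(abs(q[...,1]+.14)<.04)&(z>.09))
    rep("clampZ",(q[...,0]<-.034)&(q[...,0]>-.07)&(abs(q[...,1]+.14)<.04)&(z>.095)&(z<.115))
    rep("house",yel&(abs(q[...,0]+.02)<.02)&(abs(q[...,1]+.06)<.03)&(z>.09))
    rep("bottle",(z>.02)&(z<.2)&(q[...,0]>.13)&(P[...,0]<.95)&(P[...,1]>.1)&(P[...,1]<.3))
E
```

```text
s post 65 [-9.9 -8.1 11.2 10.   0.7  1. ] [0.1552 0.1579 0.1606]
s fin 63 [  87.6 -148.5  100.6 -122.2   94.1 -135.3] [0.1367 0.14   0.1419]
s foot 76 [  40.1 -149.4  109.5 -122.8   74.8 -136.1] [0.1049 0.1068 0.1085]
s clampY 105 [ -60.3 -153.4  -36.4 -122.   -48.4 -137.7] [0.0962 0.1052 0.1091]
s clampZ 122 [ -61.2 -153.4  -34.  -120.8  -47.6 -137.1] [0.0978 0.1054 0.1095]
s house 52 [-28.  -69.8 -14.  -48.5 -21.  -59.1] [0.11   0.1165 0.1192]
s bottle 889 [ 130.1 -136.4  294.6   18.2  212.3  -59.1] [0.0307 0.0904 0.1301]
t post 80 [-11.6 -10.1   9.    7.6  -1.3  -1.2] [0.155  0.1576 0.1604]
t fin 61 [  86.4 -149.6   99.1 -124.5   92.7 -137.1] [0.136  0.1394 0.1423]
t foot 117 [  41.2 -158.9  159.6 -110.2  100.4 -134.6] [0.1037 0.1063 0.1088]
t clampY 125 [ -61.5 -155.1  -39.8 -123.6  -50.7 -139.3] [0.1007 0.1042 0.1084]
t clampZ 148 [ -68.3 -155.1  -34.6 -123.2  -51.4 -139.1] [0.1006 0.1045 0.1091]
t house 56 [-29.3 -72.1 -16.9 -51.4 -23.1 -61.8] [0.1075 0.1149 0.1182]
t bottle 614 [ 130.4 -135.8  293.    18.5  211.7  -58.6] [0.0331 0.0919 0.13  ]
```

```bash
cat >> h.py <<'E'
from scipy.spatial.transform import Rotation as Ro
YAW=.12; C0=np.array([.471,.2165])
def s2w(q,z): # stand coords rel. post start -> world
    c,s=np.cos(YAW),np.sin(YAW); return np.array([C0[0]+c*q[0]-s*q[1],C0[1]+s*q[0]+c*q[1],z])
def w2s(p):
    c,s=np.cos(YAW),np.sin(YAW); d=p[:2]-C0; return np.array([c*d[0]+s*d[1],-s*d[0]+c*d[1]])
RT=Ro.from_matrix(np.array([[-np.sin(YAW),np.cos(YAW),0],[np.cos(YAW),np.sin(YAW),0],[0,0,-1]]).T)
def plan(target,step=45,rstep=.12):
    o=r.get_obs(); p=o["tcp_pos"].copy(); R=Ro.from_rotvec(o["orientation"])
    d=target-p; w=(R.inv()*RT).as_rotvec()
    n=int(max(np.ceil(np.linalg.norm(d)*1000/step),np.ceil(np.linalg.norm(w)/rstep),1))
    print("now",p.round(4),"stand",w2s(p).round(4),"d_mm",(d*1000).round(1),"w",w.round(3),"n",n)
    for i in range(n):
        Ri=R*Ro.from_rotvec(w*i/n)
        print((Ri.inv().apply(d/n)*1000).round(1),(w/n).round(3))
def st():
    o=r.get_obs(); R=Ro.from_rotvec(o["orientation"])
    print("t",round(o["clock"],2),"stand",(w2s(o["tcp_pos"])*1000).round(1),"z",round(o["tcp_pos"][2]*1000,1),"werr",(R.inv()*RT).as_rotvec().round(3),"grip",round(o["grip_width"]*1000,1),
     "F_stand",Ro.from_rotvec([0,0,-YAW]).apply(o["contact_force"]).round(2))
E
python3 - <<'E'
from h import *
st(); plan(s2w((.0934,-.1362),.20))
E
```

```text
t 0.15 stand [-174.4  435.7] z 230.6 werr [-1.000e-03  1.000e-03  1.078e+00] grip 85.4 F_stand [-0.84 -0.23 -0.69]
now [0.2457 0.6282 0.2306] stand [-0.1744  0.4357] d_mm [ 334.4 -535.7  -30.6] w [-1.000e-03  1.000e-03  1.078e+00] n 15
[-33.8 -25.1   2.1] [-0.     0.     0.072]
[-35.5 -22.7   2.1] [-0.     0.     0.072]
[-37.  -20.    2.1] [-0.     0.     0.072]
[-38.4 -17.3   2.1] [-0.     0.     0.072]
[-39.5 -14.5   2.1] [-0.     0.     0.072]
[-40.5 -11.7   2.1] [-0.     0.     0.072]
[-41.2  -8.7   2.1] [-0.     0.     0.072]
[-41.7  -5.7   2.1] [-0.     0.     0.072]
[-42.   -2.7   2. ] [-0.     0.     0.072]
[-42.1   0.3   2. ] [-0.     0.     0.072]
[-42.    3.3   2. ] [-0.     0.     0.072]
[-41.6   6.3   2. ] [-0.     0.     0.072]
[-41.1   9.3   2. ] [-0.     0.     0.072]
[-40.3  12.2   2. ] [-0.     0.     0.072]
[-39.3  15.1   2. ] [-0.     0.     0.072]
```

play_rows(increments=[[-34,-25,0,0,0,0.072,0],[-35.5,-22.5,0,0,0,0.072,0],[-37,-20,0,0,0,0.072,0],[-38.5,-17.5,0,0,0,0.072,0],[-39.5,-14.5,0,0,0,0.072,0]])

```text
clock: 0.65
tcp_pos: [0.3537, 0.4493, 0.2276]
orientation: [-1.123, -2.929, 0.004]
contact_force: [2.1, 0.1, 0.2]
grip_width: 0.0852
```

play_rows(increments=[[-40.5,-11.5,0,0,0,0.072,0],[-41,-8.5,0,0,0,0.072,0],[-41.5,-5.5,0,0,0,0.072,0],[-42,-2.5,0,0,0,0.072,0],[-42,0,0,0,0,0.072,0]])

```text
clock: 1.15
tcp_pos: [0.4669, 0.2623, 0.2268]
orientation: [-1.649, -2.669, 0.006]
contact_force: [0.6, -0.0, 0.6]
grip_width: 0.0855
```

```bash
python3 - <<'E'
from h import *
st(); plan(s2w((.0934,-.1362),.20))
E
```

```text
t 1.15 stand [ 1.4 46. ] z 226.8 werr [-0.006 -0.001  0.344] grip 85.5 F_stand [ 0.54 -0.1   0.56]
now [0.4669 0.2623 0.2268] stand [0.0014 0.046 ] d_mm [ 113.1 -169.8  -26.8] w [-0.006 -0.001  0.344] n 5
[-40.5   5.1   5.3] [-0.001 -0.     0.069]
[-40.1   7.8   5.3] [-0.001 -0.     0.069]
[-39.4  10.6   5.3] [-0.001 -0.     0.069]
[-38.6  13.2   5.3] [-0.001 -0.     0.069]
[-37.6  15.9   5.3] [-0.001 -0.     0.069]
```

play_rows(increments=[[-41,5,2,0,0,0.072,0],[-41,8,2,0,0,0.072,0],[-40,10.5,5,0,0,0.07,0],[-39,13,5,0,0,0.07,0],[-38,16,5,0,0,0.07,0]])

```text
clock: 1.65
tcp_pos: [0.5821, 0.0808, 0.2074]
orientation: [-2.11, -2.322, 0.004]
contact_force: [0.2, -0.1, -0.0]
grip_width: 0.0855
```

```bash
python3 - <<'E'
from h import *
st(); plan(s2w((.0934,-.1362),.16))
f=grab_frame("wrist"); cv2.imwrite("pics/w1.png",f["color"])
E
```

```text
t 1.65 stand [  94.1 -148. ] z 207.4 werr [-0.005 -0.001 -0.025] grip 85.5 F_stand [ 0.17 -0.17 -0.03]
now [0.5821 0.0808 0.2074] stand [ 0.0941 -0.148 ] d_mm [ -2.1  11.7 -47.4] w [-0.005 -0.001 -0.025] n 2
[ 5.9 -0.4 23.7] [-0.002 -0.001 -0.012]
[ 5.9 -0.3 23.7] [-0.002 -0.001 -0.012]
```

View pics/w1.png

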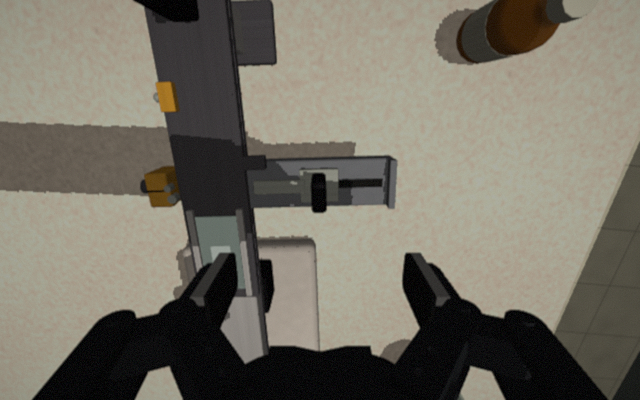

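The wrist view shows the fin at (319,192), centred between the fingers (about 225 and 415), and the clamp at (161,187). Descend.

play_rows(increments=[[6,0,24,0,0,-0.012,0],[6,0,24,0,0,-0.012,0],[0,0,15,0,0,0,0],[0,0,0,0,0,0,0]])

```text
clock: 2.1
tcp_pos: [0.5851, 0.0793, 0.1417]
orientation: [2.106, 2.327, -0.009]
contact_force: [-0.4, 0.1, -0.1]
grip_width: 0.0855
```

```bash
python3 - <<'E'
from h import *
st(); plan(s2w((.0934,-.1362),.114))
f=grab_frame("wrist"); cv2.imwrite("pics/w2.png",f["color"])
P=pts(f); z=P[...,2]; c,s=np.cos(YAW),np.sin(YAW)
q=np.stack([w for w in [c*(P[...,0]-C0[0])+s*(P[...,1]-C0[1]),-s*(P[...,0]-C0[0])+c*(P[...,1]-C0[1])]],-1)
m=(abs(z-.14)<.004)&(abs(q[...,0]-.095)<.025)&(abs(q[...,1]+.136)<.03)
print(m.sum(),(q[m].min(0)*1000).round(1),(q[m].max(0)*1000).round(1))
E
```

```text
t 2.1 stand [  96.8 -149.9] z 141.7 werr [-0.002  0.006 -0.02 ] grip 85.5 F_stand [-0.35  0.09 -0.09]
now [0.5851 0.0793 0.1417] stand [ 0.0968 -0.1499] d_mm [ -5.1  13.2 -27.7] w [-0.002  0.006 -0.02 ] n 1
[13.8 -3.7 27.6] [-0.002  0.006 -0.02 ]
912 [  87.6 -150.1] [  99.6 -124.2]
```

View pics/w2.png

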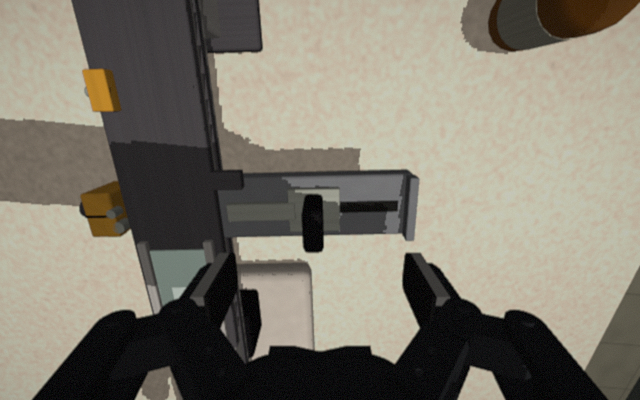

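The wrist view puts the fin at (313,222). The tool is about 13 mm too far towards the microscope, because the last row wasn't fully reached. I correct that before descending.

play_rows(increments=[[13,-3,0,0,0.006,-0.02,0],[0,0,0,0,0,0,0]])

```text
clock: 2.35
tcp_pos: [0.5817, 0.0937, 0.1441]
orientation: [-2.082, -2.352, -0.002]
contact_force: [-0.0, -0.6, 0.5]
grip_width: 0.0854
```

```bash
python3 - <<'E'
from h import *
st(); plan(s2w((.0935,-.1368),.114))
E
```

```text
t 2.35 stand [  95.2 -135.1] z 144.1 werr [ 0.001 -0.001  0.002] grip 85.4 F_stand [-0.07 -0.57  0.45]
now [0.5817 0.0937 0.1441] stand [ 0.0952 -0.1351] d_mm [ -1.5  -1.9 -30.1] w [ 0.001 -0.001  0.002] n 1
[-1.7 -1.8 30.1] [ 0.001 -0.001  0.002]
```

play_rows(increments=[[-2,-2,15,0,0,0,0],[0,0,15,0,0,0,0],[0,0,0,0,0,0,0]])

```text
clock: 2.65
tcp_pos: [0.5816, 0.0939, 0.116]
orientation: [2.077, 2.355, 0.011]
contact_force: [0.4, 0.9, 0.6]
grip_width: 0.0853
```

```bash
python3 - <<'E'
from h import *
st(); plan(s2w((.0935,-.1368),.114))
E
```

```text
t 2.65 stand [  95.1 -135. ] z 116.0 werr [ 0.006 -0.003  0.005] grip 85.3 F_stand [0.53 0.84 0.58]
now [0.5816 0.0939 0.116 ] stand [ 0.0951 -0.135 ] d_mm [-1.4 -2.  -2. ] w [ 0.006 -0.003  0.005] n 1
[-1.8 -1.7  2. ] [ 0.006 -0.003  0.005]
```

play_rows(increments=[[0,-1.5,0,0,0,0,240],[0,0,0,0,0,0,240],[0,0,0,0,0,0,240],[0,0,0,0,0,0,240],[0,0,0,0,0,0,240]], force=25)

```text
clock: 3.15
tcp_pos: [0.5812, 0.0939, 0.1179]
orientation: [2.076, 2.353, 0.014]
contact_force: [-4.0, 0.3, 0.8]
grip_width: 0.0124
```

```bash
python3 - <<'E'
from h import *
st()
E
```

```text
t 3.15 stand [  94.8 -134.9] z 117.9 werr [ 0.009 -0.003  0.005] grip 12.4 F_stand [-3.97  0.79  0.75]
```

play_rows(increments=[[0,8,0,0,0,0,240],[0,8,0,0,0,0,240],[0,8,0,0,0,0,240],[0,4,0,0,0,0,240]])

```text
clock: 3.55
tcp_pos: [0.6099, 0.0975, 0.118]
orientation: [2.078, 2.355, 0.011]
contact_force: [-2.4, -0.7, 2.0]
grip_width: 0.0115
```

```bash
python3 - <<'E'
from h import *
st()
E
```

```text
t 3.55 stand [ 123.6 -134.8] z 118.0 werr [ 0.006 -0.004  0.005] grip 11.5 F_stand [-2.48 -0.36  1.99]
```

play_rows(increments=[[0,3,0,0,0,0,240],[0,3,0,0,0,0,240]])

```text
clock: 3.75
tcp_pos: [0.6115, 0.0977, 0.1179]
orientation: [-2.073, -2.349, 0.003]
contact_force: [-17.6, -0.9, 16.9]
grip_width: 0.0113
```

```bash
python3 - <<'E'
from h import *
st()
E
```

```text
t 3.75 stand [ 125.2 -134.8] z 117.9 werr [-0.007 -0.005  0.005] grip 11.3 F_stand [-17.6    1.17  16.89]
```

play_rows(increments=[[0,0,0,0,0,0,240],[0,0,0,0,0,0,240],[0,0,0,0,0,0,240],[0,0,0,0,0,0,0],[0,0,0,0,0,0,0]])

```text
clock: 4.25
tcp_pos: [0.6125, 0.0978, 0.118]
orientation: [-2.074, -2.35, 0.002]
contact_force: [0.3, -0.4, 0.5]
grip_width: 0.0398
```

play_rows(increments=[[0,0,0,0,0,0,0],[0,0,0,0,0,0,0],[0,0,-25,0,0,0,0],[0,0,-30,0,0,0,0],[0,0,-20,0,0,0,0]])

```text
clock: 4.75
tcp_pos: [0.6119, 0.0973, 0.1918]
orientation: [-2.073, -2.349, 0.009]
contact_force: [0.7, -0.4, -0.1]
grip_width: 0.0857
```

```bash
python3 - <<'E'
from h import *
st(); plan(s2w((0,0),.19))
f=grab_frame("wrist"); cv2.imwrite("pics/w3.png",f["color"])
P=pts(f); z=P[...,2]; c,s=np.cos(YAW),np.sin(YAW)
q=np.stack([w for w in [c*(P[...,0]-C0[0])+s*(P[...,1]-C0[1]),-s*(P[...,0]-C0[0])+c*(P[...,1]-C0[1])]],-1)
m=(abs(z-.14)<.004)&(abs(q[...,0]-.12)<.025)&(abs(q[...,1]+.136)<.03)
print(m.sum(),(q[m].min(0)*1000).round(1),(q[m].max(0)*1000).round(1))
E
```

```text
t 4.75 stand [ 125.6 -135.2] z 191.8 werr [-0.011 -0.003  0.005] grip 85.7 F_stand [ 0.68 -0.48 -0.13]
now [0.6119 0.0973 0.1918] stand [ 0.1256 -0.1352] d_mm [-140.9  119.2   -1.8] w [-0.011 -0.003  0.005] n 5
[ 27.2 -25.    0.7] [-0.002 -0.001  0.001]
[ 27.1 -25.    0.6] [-0.002 -0.001  0.001]
[ 27.1 -25.    0.6] [-0.002 -0.001  0.001]
[ 27.1 -25.1   0.5] [-0.002 -0.001  0.001]
[ 27.1 -25.1   0.4] [-0.002 -0.001  0.001]
527 [ 119.3 -148.9] [ 131.2 -124.1]
```

View pics/w3.png

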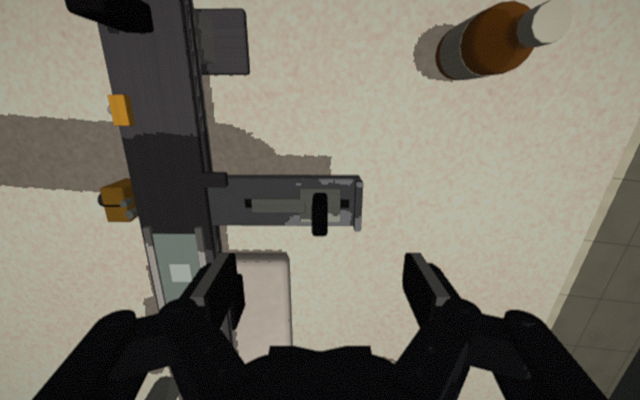

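The fin at (319,214) is now at stand x = 125.3 mm, so the lock is at about 35 mm, its end stop. Next is the post.

play_rows(increments=[[28,-26,0,-0.005,0,0,0],[28,-26,0,-0.005,0,0,0],[28,-26,0,0,0,0,0],[28,-26,0,0,0,0,0],[15,-15,0,0,0,0,0]])

```text
clock: 5.3
tcp_pos: [0.4807, 0.2092, 0.1963]
orientation: [2.084, 2.342, 0.019]
contact_force: [0.5, -0.5, 0.5]
grip_width: 0.0854
```

```bash
python3 - <<'E'
from h import *
st(); plan(s2w((0,0),.19))
f=grab_frame("wrist"); cv2.imwrite("pics/w4.png",f["color"])
P=pts(f); z=P[...,2]; c,s=np.cos(YAW),np.sin(YAW)
q=np.stack([w for w in [c*(P[...,0]-C0[0])+s*(P[...,1]-C0[1]),-s*(P[...,0]-C0[0])+c*(P[...,1]-C0[1])]],-1)
def rep(m): print(m.sum(),(q[m].min(0)*1000).round(1),(q[m].max(0)*1000).round(1),((q[m].max(0)+q[m].min(0))*500).round(1)) if m.sum() else print(0)
rep((abs(z-.159)<.004)&(abs(q[...,0])<.025)&(abs(q[...,1])<.03))
C=f["color"].astype(int); yel=(C[...,2]-C[...,0]>40)&(C[...,1]-C[...,0]>25)
rep(yel&(abs(q[...,0]+.02)<.02)&(abs(q[...,1]+.06)<.03)&(z>.09))
rep(yel&(abs(q[...,0]+.05)<.025)&(abs(q[...,1]+.138)<.03)&(z>.09))
E
```

```text
t 5.3 stand [ 8.7 -8.4] z 196.3 werr [ 0.013 -0.003 -0.003] grip 85.4 F_stand [ 0.42 -0.58  0.53]
now [0.4807 0.2092 0.1963] stand [ 0.0087 -0.0084] d_mm [-9.7  7.3 -6.3] w [ 0.013 -0.003 -0.003] n 1
[ 8.4 -8.9  6.2] [ 0.013 -0.003 -0.003]
767 [-11.2  -8.9] [10.2  8.7] [-0.5 -0.1]
348 [-29.3 -77.6] [-15.9 -49.2] [-22.6 -63.4]
704 [ -63.  -154.1] [ -36.8 -121.4] [ -49.9 -137.7]
```

View pics/w4.png

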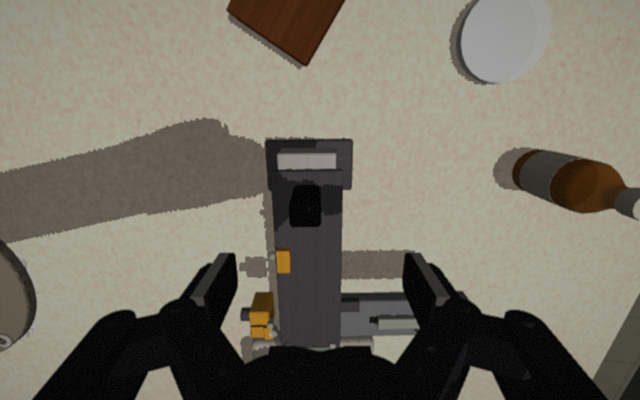

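The post top is at (305,205) and measures 0.5 mm from my estimate. Align, then descend.

play_rows(increments=[[9,-9,10,0.01,0,0,0],[0,0,0,0,0,0,0]])

```text
clock: 5.55
tcp_pos: [0.4671, 0.2208, 0.1852]
orientation: [-2.08, -2.351, -0.007]
contact_force: [0.1, -0.0, 0.1]
grip_width: 0.0856
```

```bash
python3 - <<'E'
from h import *
st(); plan(s2w((-.0003,0),.119))
E
```

```text
t 5.55 stand [-3.3  4.8] z 185.2 werr [ 0.001 -0.005  0.002] grip 85.6 F_stand [ 0.1  -0.04  0.14]
now [0.4671 0.2208 0.1852] stand [-0.0033  0.0048] d_mm [  3.6  -4.4 -66.2] w [ 0.001 -0.005  0.002] n 2
[-2.5  1.5 33.1] [ 0.001 -0.003  0.001]
[-2.5  1.5 33.1] [ 0.001 -0.003  0.001]
```

play_rows(increments=[[-4.5,3,10,0,0,0,0],[0,0,25,0,0,0,0],[0,0,25,0,0,0,0],[0,0,0,0,0,0,0]])

```text
clock: 5.95
tcp_pos: [0.4748, 0.2134, 0.1219]
orientation: [2.087, 2.348, 0.009]
contact_force: [-0.6, -0.6, -0.2]
grip_width: 0.0855
```

```bash
python3 - <<'E'
from h import *
st(); plan(s2w((-.0003,0),.119))
E
```

```text
t 5.95 stand [ 3.4 -3.5] z 121.9 werr [ 0.004 -0.004 -0.003] grip 85.5 F_stand [-0.69 -0.55 -0.2 ]
now [0.4748 0.2134 0.1219] stand [ 0.0034 -0.0035] d_mm [-4.1  3.  -2.9] w [ 0.004 -0.004 -0.003] n 1
[ 3.5 -3.7  2.9] [ 0.004 -0.004 -0.003]
```

play_rows(increments=[[2.5,-3,2.5,0,0,0,0],[0,0,0,0,0,0,0]])

```text
clock: 6.15
tcp_pos: [0.4728, 0.2138, 0.1192]
orientation: [2.091, 2.343, 0.007]
contact_force: [0.5, -0.2, -0.7]
grip_width: 0.085
```

```bash
python3 - <<'E'
from h import *
st()
E
```

```text
t 6.15 stand [ 1.5 -2.9] z 119.2 werr [ 0.004 -0.002 -0.006] grip 85.0 F_stand [ 0.46 -0.21 -0.72]
```

play_rows(increments=[[2.5,-1.5,0,0,0,-0.006,200],[0,0,0,0,0,0,240],[0,0,0,0,0,0,240],[0,0,0,0,0,0,240],[0,0,0,0,0,0,240]], force=35)

```text
clock: 6.65
tcp_pos: [0.4703, 0.2168, 0.1219]
orientation: [-2.083, -2.351, -0.009]
contact_force: [-7.0, -1.0, 4.8]
grip_width: 0.0216
```

```bash
python3 - <<'E'
from h import *
st()
E
```

```text
t 6.65 stand [-0.7  0.4] z 121.9 werr [ 0.004 -0.004  0.001] grip 21.6 F_stand [-7.07 -0.11  4.84]
```

play_rows(increments=[[-10,0,0,0,0,0,240],[-12,0,0,0,0,0,240],[-12,0,0,0,0,0,240],[-10,0,0,0,0,0,240],[0,0,0,0,0,0,240]])

```text
clock: 7.15
tcp_pos: [0.4762, 0.1697, 0.1219]
orientation: [-2.083, -2.35, -0.01]
contact_force: [0.5, -1.3, -2.4]
grip_width: 0.0218
```

```bash
python3 - <<'E'
from h import *
st()
E
```

```text
t 7.15 stand [ -0.5 -47.1] z 121.9 werr [ 0.004 -0.005  0.   ] grip 21.8 F_stand [ 0.36 -1.35 -2.4 ]
```

play_rows(increments=[[-6,0,0,0,0,0,240],[-5,0,0,0,0,0,240],[0,0,0,0,0,0,240],[0,0,0,0,0,0,240]])

```text
clock: 7.55
tcp_pos: [0.4777, 0.1575, 0.1219]
orientation: [-2.083, -2.351, -0.01]
contact_force: [0.4, 1.6, -1.0]
grip_width: 0.0215
```

```bash
python3 - <<'E'
from h import *
st()
for n in ["scene","top"]:
    f=grab_frame(n)
    P=pts(f); z=P[...,2]; c,s=np.cos(YAW),np.sin(YAW)
    q=np.stack([w for w in [c*(P[...,0]-C0[0])+s*(P[...,1]-C0[1]),-s*(P[...,0]-C0[0])+c*(P[...,1]-C0[1])]],-1)
    def rep(m): print(m.sum(),(q[m].min(0)*1000).round(1),(q[m].max(0)*1000).round(1),((q[m].max(0)+q[m].min(0))*500).round(1)) if m.sum() else print(0)
    C=f["color"].astype(int); yel=(C[...,2]-C[...,0]>40)&(C[...,1]-C[...,0]>25)
    rep(yel&(abs(q[...,0]+.02)<.013)&(abs(q[...,1]+.118)<.04)&(z>.11))
    rep(yel&(abs(q[...,0]+.05)<.016)&(abs(q[...,1]+.138)<.04)&(z>.09)&(z<.112))
    if n=="scene": a=f["color"][100:220,220:380]
    else: a=f["color"][190:290,240:400]
    cv2.imwrite(f"pics/{n}5.png",cv2.resize(a,None,fx=4,fy=4,interpolation=cv2.INTER_CUBIC))
E
```

```text
t 7.55 stand [ -0.4 -59.4] z 121.9 werr [ 0.004 -0.005  0.   ] grip 21.5 F_stand [ 0.54  1.51 -1.02]
52 [ -28.5 -129.6] [ -13.9 -108.2] [ -21.2 -118.9]
106 [ -60.8 -153.1] [ -36.9 -121.9] [ -48.8 -137.5]
55 [ -29.5 -131.4] [ -16.4 -110.1] [ -23.  -120.8]
130 [ -61.7 -155. ] [ -39.1 -123.4] [ -50.4 -139.2]
```

View pics/top5.png

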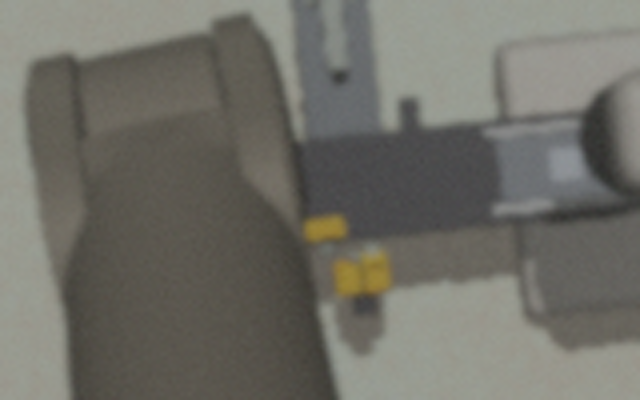

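View pics/scene5.png

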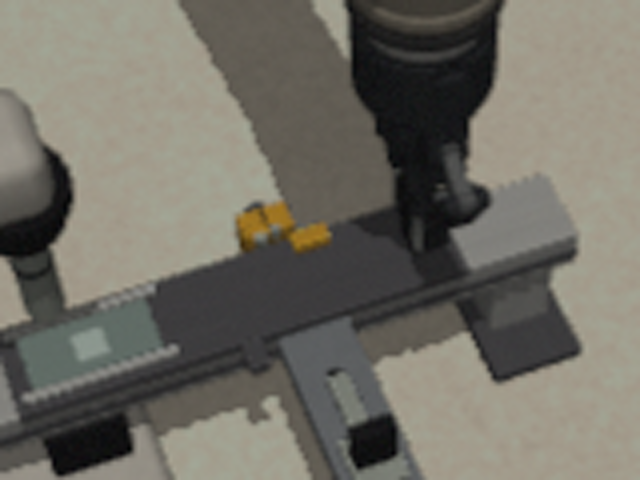

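The housing is 18.5 mm short of the clamp's centre in both cameras, which agrees with the 78.3 mm total travel estimated earlier. I approach slowly and watch the force.

play_rows(increments=[[-6,0,0,0,0,0,240],[-3,0,0,0,0,0,240],[0,0,0,0,0,0,240]])

```text
clock: 7.95
tcp_pos: [0.4788, 0.1489, 0.1219]
orientation: [-2.082, -2.351, -0.01]
contact_force: [0.4, 1.2, -0.4]
grip_width: 0.0217
```

```bash
python3 - <<'E'
from h import *
st()
E
```

```text
t 7.95 stand [ -0.4 -68.1] z 121.9 werr [ 0.004 -0.005  0.002] grip 21.7 F_stand [ 0.58  1.12 -0.44]
```

play_rows(increments=[[-2,0,0,0,0,0,240],[0,0,0,0,0,0,240]])

```text
clock: 8.15
tcp_pos: [0.479, 0.1467, 0.1219]
orientation: [-2.082, -2.352, -0.01]
contact_force: [0.0, -1.3, -0.9]
grip_width: 0.0216
```

```bash
python3 - <<'E'
from h import *
st()
E
```

```text
t 8.15 stand [ -0.4 -70.3] z 121.9 werr [ 0.004 -0.005  0.002] grip 21.6 F_stand [-0.14 -1.32 -0.87]
```

play_rows(increments=[[-2,0,0,0,0,0,240],[0,0,0,0,0,0,240]])

```text
clock: 8.35
tcp_pos: [0.4793, 0.1445, 0.1219]
orientation: [-2.082, -2.352, -0.01]
contact_force: [0.8, -0.3, 0.1]
grip_width: 0.0215
```

play_rows(increments=[[-1.5,0,0,0,0,0,240]])

```text
clock: 8.45
tcp_pos: [0.4795, 0.1432, 0.1219]
orientation: [-2.081, -2.352, -0.011]
contact_force: [0.2, 2.1, -0.7]
grip_width: 0.0213
```

play_rows(increments=[[-1.5,0,0,0,0,0,240]])

```text
clock: 8.55
tcp_pos: [0.4797, 0.142, 0.1219]
orientation: [-2.081, -2.352, -0.011]
contact_force: [0.2, 1.3, -0.7]
grip_width: 0.0219
```

```bash
python3 - <<'E'
from h import *
st()
E
```

```text
t 8.55 stand [ -0.3 -75. ] z 121.9 werr [ 0.004 -0.006  0.002] grip 21.9 F_stand [ 0.34  1.25 -0.71]
```

play_rows(increments=[[-1,0,0,0,0,0,240]])

```text
clock: 8.65
tcp_pos: [0.4797, 0.141, 0.1219]
orientation: [-2.081, -2.352, -0.011]
contact_force: [0.3, 0.8, -0.3]
grip_width: 0.0217
```

play_rows(increments=[[-1,0,0,0,0,0,240]])

```text
clock: 8.75
tcp_pos: [0.4799, 0.1399, 0.1219]
orientation: [-2.081, -2.352, -0.011]
contact_force: [0.8, 1.1, 0.8]
grip_width: 0.0214
```

play_rows(increments=[[-1,0,0,0,0,0,240]])

```text
clock: 8.85
tcp_pos: [0.48, 0.1389, 0.1219]
orientation: [-2.081, -2.352, -0.011]
contact_force: [0.2, 3.2, -0.4]
grip_width: 0.0217
```

```bash
python3 - <<'E'
from h import *
st()
E
```

```text
t 8.85 stand [ -0.3 -78.1] z 121.9 werr [ 0.004 -0.006  0.002] grip 21.7 F_stand [ 0.55  3.17 -0.45]
```

play_rows(increments=[[0,0,0,0,0,0,240],[0,0,0,0,0,0,240],[0,0,0,0,0,0,240]])

```text
clock: 9.15
tcp_pos: [0.48, 0.1388, 0.1219]
orientation: [-2.081, -2.352, -0.011]
contact_force: [0.3, 1.0, 0.3]
grip_width: 0.0216
```

```bash
python3 - <<'E'
from h import *
F=[]
for n in ["scene","top","scene","top","scene","top"]:
    f=grab_frame(n); o=r.get_obs(); F.append(o["contact_force"])
    P=pts(f); z=P[...,2]; c,s=np.cos(YAW),np.sin(YAW)
    q=np.stack([w for w in [c*(P[...,0]-C0[0])+s*(P[...,1]-C0[1]),-s*(P[...,0]-C0[0])+c*(P[...,1]-C0[1])]],-1)
    def rep(m): print(m.sum(),(q[m].min(0)*1000).round(1),(q[m].max(0)*1000).round(1),((q[m].max(0)+q[m].min(0))*500).round(1)) if m.sum() else print(0)
    C=f["color"].astype(int); yel=(C[...,2]-C[...,0]>40)&(C[...,1]-C[...,0]>25)
    rep(yel&(abs(q[...,0]+.02)<.013)&(abs(q[...,1]+.138)<.04)&(z>.11))
    rep(yel&(abs(q[...,0]+.05)<.016)&(abs(q[...,1]+.138)<.04)&(z>.09)&(z<.112))
    if n=="scene": a=f["color"][100:220,220:380]
    else: a=f["color"][190:290,240:400]
    cv2.imwrite(f"pics/{n}6.png",cv2.resize(a,None,fx=4,fy=4,interpolation=cv2.INTER_CUBIC))
print(np.round(F,2)); st()
E
```

```text
52 [ -28.3 -148.1] [ -13.7 -127.3] [ -21.  -137.7]
104 [ -59.5 -153.1] [ -35.1 -122.2] [ -47.3 -137.7]
33 [ -28.3 -149.7] [ -16.5 -137.5] [ -22.4 -143.6]
66 [ -61.5 -155. ] [ -38.8 -139.1] [ -50.2 -147.1]
51 [ -27.9 -148.2] [ -14.3 -127.2] [ -21.1 -137.7]
102 [ -61.8 -152.8] [ -34.9 -122. ] [ -48.4 -137.4]
34 [ -28.4 -149.4] [ -16.5 -137.5] [ -22.5 -143.4]
68 [ -61.7 -155. ] [ -39.1 -139.2] [ -50.4 -147.1]
52 [ -29.2 -148.2] [ -15.5 -127.3] [ -22.3 -137.7]
101 [ -61.2 -153.1] [ -36.8 -122.1] [ -49.  -137.6]
33 [ -28.1 -151. ] [ -16.6 -137.4] [ -22.3 -144.2]
62 [ -61.5 -154.9] [ -39.7 -139.5] [ -50.6 -147.2]
[[ 0.    2.02  0.03]
 [-0.01  1.21  0.11]
 [ 0.22  1.83  0.91]
 [ 0.77  0.88 -0.3 ]
 [ 0.25  1.23  0.09]
 [ 0.62  1.56 -0.82]]
t 9.45 stand [ -0.3 -78.2] z 121.9 werr [ 0.004 -0.006  0.002] grip 21.6 F_stand [ 0.8   1.48 -0.82]
```

View pics/top6.png

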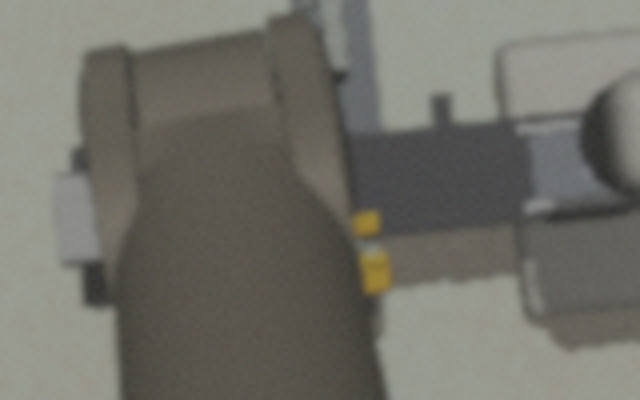

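View pics/scene6.png

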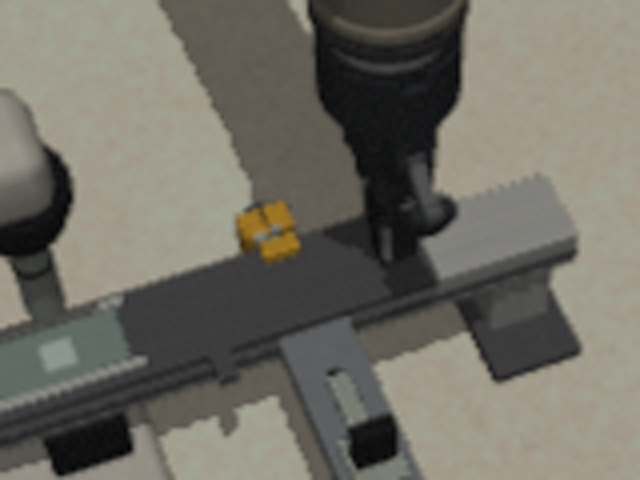

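The scene view shows the housing at y = -137.7 and the clamp at -137.5, so they are aligned. I probe gently to feel the shoulder and confirm.

play_rows(increments=[[-1,0,0,0,0,0,240]])

```text
clock: 9.55
tcp_pos: [0.4801, 0.1386, 0.1219]
orientation: [-2.08, -2.352, -0.012]
contact_force: [0.1, 5.7, -0.4]
grip_width: 0.0216
```

```bash
cat > m.py <<'E'
from h import *
F=[]
for i in range(4):
    grab_frame("wrist"); o=r.get_obs(); F.append(Ro.from_rotvec([0,0,-YAW]).apply(o["contact_force"])[1])
print(np.round(F,2),np.mean(F).round(2)); st()
E
python3 m.py
```

```text
[3.7  4.57 5.   6.01] 4.82
t 9.75 stand [ -0.3 -78.4] z 121.9 werr [ 0.004 -0.007  0.003] grip 22.0 F_stand [ 0.17  6.01 -0.86]
```

A 1 mm command moved the tool only 0.2 mm and the force rose to about 5 N. That is the shoulder, so the ball is in the notch. I ease off the push.

play_rows(increments=[[0.2,0,0,0,0,0,240],[0,0,0,0,0,0,240],[0,0,0,0,0,0,240],[0,0,0,0,0,0,240]])

```text
clock: 10.15
tcp_pos: [0.4801, 0.1387, 0.1219]
orientation: [-2.08, -2.352, -0.012]
contact_force: [-0.6, 4.0, -1.5]
grip_width: 0.0217
```

```bash
python3 m.py; python3 - <<'E'
from h import *
f=grab_frame("scene"); cv2.imwrite("pics/s7.png",f["color"])
print(r.get_obs()["qvel"].round(4))
E
```

```text
[2.82 3.3  3.3  3.25] 3.17
t 10.35 stand [ -0.3 -78.3] z 121.9 werr [ 0.004 -0.006  0.003] grip 21.5 F_stand [ 1.05  3.25 -0.99]
[ 0.0002 -0.0003 -0.0002  0.0016 -0.0012 -0.003  -0.0003]
```

View pics/s7.png

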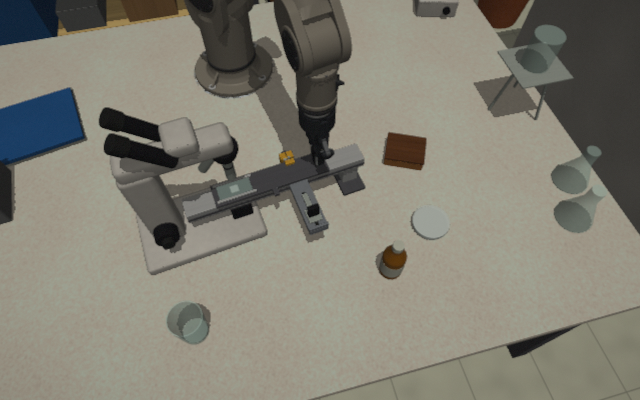

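The bystanders haven't moved, the fin is at its end stop (312,207), and the housing is level with the clamp (287,158). Handing in.

```bash
python3 -c "
from h import *
print(r.hand_in()); st()"
```

```text
the job is handed in; nothing more can be done
None
the job is handed in; nothing more can be done
```

I unlocked the stage, slid the carriage until its ball was in the notch, and handed the job in at about 10.4 s with the post still gripped. The system gives no verdict, so this rests on my own checks.

- **Lock:** I gripped the fin and pulled it out until the end stop pushed back with about 17 N. The wrist camera then put it at about 35 mm of travel.
- **Carriage:** I gripped the post and moved it about 78.5 mm; the estimate from the images was 78.3 mm.
- **Ball in the notch:** In the scene camera the ball housing lined up with the clamp's centre to within 0.3 mm. I saw about 2 N at the lip. A 1 mm probe then moved the tool only 0.2 mm while the force rose to about 5 N, which fits the shoulder. I eased off a little, leaving about 3 N on the tool along the rail.
- **Grip and surroundings:** The grip force is set to 35 N and the jaws stood at 21.5 mm on the 22 mm post. The last scene picture showed the beaker, dish, bottle and slide box where they started.

**Disagreements:** At the end the arm partly hid the clamp and housing from the top camera, so its last readings of them (5 to 10 mm off) could not be used. Up to then, the two fixed cameras had differed by about 2 mm in absolute position but agreed on distances between parts to within about 1 mm.

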